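# Slide the flat shim home into the corner of the locating plate

### The arm

A 6-joint arm with a two-finger parallel gripper is mounted at the origin on a cart in front of the work surface, level with it; the furniture and walls round the work are solid. World frame = base frame: x ahead of the robot, y to its left, z up, the work surface at z = 0. Lengths are in m, angles in degrees, forces in N, time in s.
With the tool pointing down it reaches from about 0.425 to 0.95 m from the base axis. Payload 14.7 kg.
Tool frame: the origin (TCP) lies midway between the tips of the shut fingers; the grasp point (between the pads) lies env.grasp_offset behind it (env.grasp_offset is the distance from the TCP to the grasp point, in m); z points along the fingers, y is the line along which they close (so a half turn about z gives the same grasp; the last joint's range is limited). The gripper opens to 85 mm and grips with 20 to 120 N. Pads are 22 mm wide; open, the fingers measure 114 mm over their backs; the gripper's body (76 mm by 85 mm) begins 54 mm behind the grasp point. The pads swing forward as they close: fully open they stand 13 mm farther back than shut.
Start: joints at [64.137, 27.513, 91.461, -0, 61.026, -2.67], TCP at [0.256, 0.597, 0.204] pointing down, gripper open.
Joint ranges: [-157.49, 157.49], [-46.99, 117.5], [13.45, 153.17], [-89.5, 269.5], [5.16, 153.95], [-167.48, 167.48]. Speed limits (degrees/s): [108.29, 108.29, 136.94, 172.46, 172.46, 172.46].

### API

Orientations are given as [roll, pitch, yaw] about the fixed x, y, z axes, in that order (R = Rz(yaw) Ry(pitch) Rx(roll)).
In Python, from rig import status, get_image, env gives the robot as it stands.
- The arm moves only by the shell command python3 -m inch 'ROWS' [FORCE]. ROWS is JSON, a list of rows, each a list of 5 numbers: the opening, from -1 (shut) to 1 (fully open), so that 0 is half open, then the shift along the tool's x, y, z as a fraction of full scale, then the turn about the tool's z as a fraction of full scale. A call has 1 to 20 rows; each row shifts and turns the commanded pose from where the row before left it, along the tool's axes as they then stand; what a row does not reach is not made up. Full scale, the value 1, is 2 cm for a shift and 4 degrees for a turn. A row lasts 1/12 s, in which the tool goes at most 41.7 mm and 7.16 degrees, less where a joint would pass 70% of its speed; a pose out of reach is approached as far as the arm can. A call with a number of a shift or a turn outside -1 to 1 is refused whole. A call with a gripper value outside its range is refused whole. The fingers move at their own pace and stop on an object; FORCE is the grip in N (left out, the last holds). Time passes only in rows, so rows that do not move let the fingers close. It gives the time, the measured TCP pose, the force, the opening and the grip force at its end, in the units of the state.
- status.read_state(): the state, without advancing time (a new reading comes with each control period).
- get_image(name): name is "side" or "top"; returns a dict with "image" (384x512x3 uint8, blue, green, red), "mtx" (3x3 intrinsics, pixels), "xyz" and "orientation" of the camera in the world. Camera axes: x right, y up, looking along -z (the intrinsics and any distortion apply to the point x, -y, -z); pixel columns grow to the right and rows downward; lengths in m; the calibration is good to about 2 mm. A picture is of the moment at which its call begins. There is no depth.
- env.hand_in(): hands the job in; it is judged then, once.
The state is a dict: "time": time; "joint_positions": joint angles; "joint_vel": joint speeds; "effort": joint torques, N m; "ee_pos": TCP position; "ee_rot": TCP orientation; "wrist_force": force on the tool from outside, world axes, zero at the start; "torque": the same for the moment, N m; "opening": opening from 0.0 (shut) to 1.0 (fully open); "grip_force": force on a finger pad.
Only numpy, scipy, OpenCV 4.12 (cv2) and the standard library are available. Lean on these libraries where they do the work, as an engineer would, in place of code of your own. Each camera call takes 0.05 s, during which the arm holds its last target. There are 200 camera calls.

### The job

Slide the thin flat shim across the locating plate, without lifting it, into the corner where the plate's two rails meet: one long edge lying along the far rail and one end up to the left rail (a gap of a few millimetres does not matter). Leave it lying flat and square there, ready to be gripped, and leave the steel block and the nut on the plate where they are.

Things in the scene. Friction and masses are not known exactly. Their poses are not given: they have to be found in the camera images.
- plate: dark steel locating plate, fixed, 240 (x) x 260 (y) x 10 mm thick; origin: centre of its underside; x points roughly away from the robot, y to its left. Bright far rail along the whole +x edge, inner face at x = +100 mm; bright left rail along the +y edge, inner face at y = +110 mm. Rails 20 mm wide, tops 22 mm above the origin; the other edges are open
- seat (a point): point fixed to the plate in the corner of the two rails: where the shim's centre lies when the shim is fully home (plate frame x = +89, y = +80, z = +14.5 mm); axes as the plate's
- shim_centre (a point): centre (half-way up) of the shim: the thinnest of the loose parts on the plate, a long flat grey steel bar 22 mm (its x) x 60 mm (its y, long) x 9 mm high, 90 g, lying flat on the plate with its long side roughly along the plate's y axis; it slides freely
- block_centre (a point): centre of the steel block, 30 mm (its x) x 40 mm (its y) x 18 mm high, grey, loose on the plate; it and the shim change places from start to start. Must stay where it is
- nut_centre (a point): centre of a bright hexagon nut, 28 x 24 mm, 13 mm high, lying loose on the plate near its near left corner. Must stay where it is
There are look-alikes about, which are no part of the job. Of the things like the part that bears shim_centre, leave any that is blue or purple; of the rest the smaller one is meant.

How it is judged:
By the outcome, as a careful person would: the job done as asked, in the order asked, and still so for the second after the job is handed in, with the robot touching nothing.
It also fails if it takes over 40 s, if anything falls off the work surface, if the arm or the gripper's body presses on something with over 40 N, if the wrist force passes 120 N, or if a joint passes its speed limit or range.

## Working session

There is one attempt and no reset: what is moved stays moved. The work goes in short steps, Python scripts to look and compute and a shell command to move; the robot and the scene stay as the last step left them, time stands still between calls to the robot, and variables do not carry over. Pictures are saved under pics/ and viewed, at most 10 in all, crops included, and the job is handed in when it is done.

```bash
ls; mkdir -p pics; python3 - <<'E'
from rig import status,get_image,env
import cv2
s=status.read_state();print(s['time'],s['ee_pos'],s['ee_rot'],s['opening'],env.grasp_offset)
for n in ['top','side']:
    d=get_image(n);cv2.imwrite(f'pics/{n}0.png',d['image']);print(n,d['mtx'],d['xyz'],d['orientation'],d.keys())
E
```

```text
pics
0.0 [0.2558111  0.59706856 0.20297735] [-1.79931679e+02 -1.78811825e-03  1.56806559e+02] 0.9987328887133277 0.0187
top [[440.26058196   0.         258.33655452]
 [  0.         440.26058196 194.07372842]
 [  0.           0.           1.        ]] [0.41075946 0.00356786 1.00374914] [ 7.99369655e+00 -4.22537047e-02 -9.07449902e+01] dict_keys(['image', 'mtx', 'xyz', 'orientation'])
side [[493.49062347   0.         252.14166202]
 [  0.         493.49062347 192.32434957]
 [  0.           0.           1.        ]] [ 0.15336608 -0.95450975  0.58273273] [ 61.96865007  -1.17184291 -21.61017063] dict_keys(['image', 'mtx', 'xyz', 'orientation'])
```

View pics/top0.png

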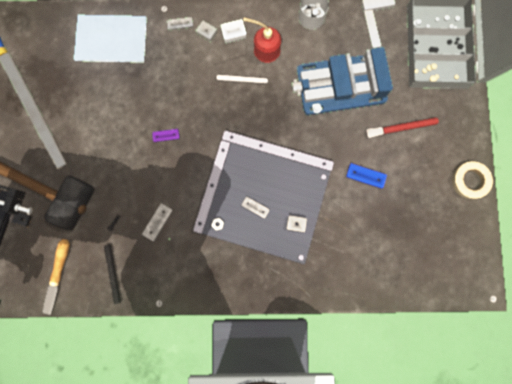

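View pics/side0.png

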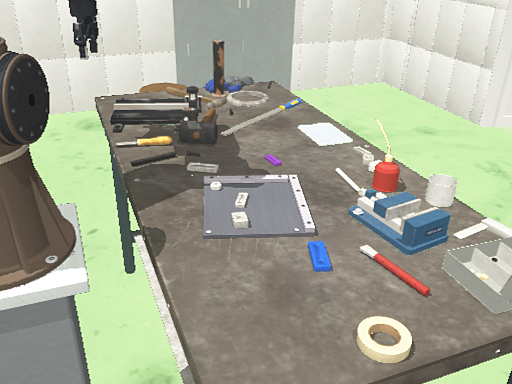

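The top view shows the plate in the middle, with rails meeting at about (228,137).

Bars that could be taken for the shim:
- grey bar on the plate (255,207)
- larger grey bar off the plate (157,221)
- blue bar (367,175)
- purple bar (166,135)
- small grey bar (180,22)
- squarish block (297,223)

I choose the one at (255,207): grey, smaller and on the plate. Next, a close crop to check it.

```bash
python3 - <<'E'
import cv2
i=cv2.imread('pics/top0.png')[125:270,185:345]
cv2.imwrite('pics/crop0.png',cv2.resize(i,None,fx=4,fy=4,interpolation=cv2.INTER_CUBIC))
E
```

```text
(no output)
```

View pics/crop0.png

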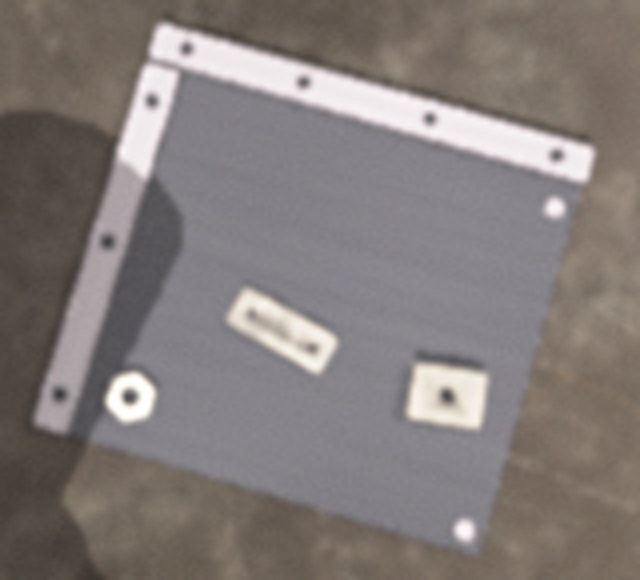

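The crop shows the shim as a long bar with corners near (244,287), (338,342), (320,375) and (226,322). The block is at (448,396), the nut at (130,397) and the inner rail corner at (180,70), all in crop pixels. This confirms the choice.

```bash
cat > h.py <<'E'
import numpy as np
from scipy.spatial.transform import Rotation as R
def ray(d,p,z):
    r=R.from_euler('xyz',d['orientation'],degrees=True).as_matrix()
    q=np.linalg.inv(d['mtx'])@[p[0],p[1],1]; v=r@[q[0],-q[1],-q[2]]
    c=np.array(d['xyz']); return c+v*(z-c[2])/v[2]
def cr(p,o,s): return [o[0]+(p[0]+.5)/s-.5,o[1]+(p[1]+.5)/s-.5]
def fit(L,W):  # rigid fit plate->world 2D
    L=np.array(L);W=np.array(W);a=L-L.mean(0);b=W-W.mean(0)
    t=np.arctan2((a[:,0]*b[:,1]-a[:,1]*b[:,0]).sum(),(a*b).sum())
    M=np.array([[np.cos(t),-np.sin(t)],[np.sin(t),np.cos(t)]]);o=W.mean(0)-M@L.mean(0)
    return M,o,np.degrees(t),(W-(L@M.T+o))*1e3
E
python3 - <<'E'
from h import *
from rig import get_image
d=get_image('top')
f=lambda p,z:ray(d,cr(p,(185,125),4),z)[:2]
L=[(.12,.13),(.12,-.13),(.10,-.13),(.10,.11),(-.12,.13),(-.12,-.13)]
P=[((158,22),.022),((596,147),.022),((586,183),.022),((180,70),.022),((35,428),.022),((478,552),.01)]
W=[f(*p) for p in P]
M,o,t,e=fit(L,W);print(o,t);print(e.round(1))
np.savez('plate.npz',M=M,o=o,t=t)
for n,z,c in [('shim',.019,[(244,287),(338,342),(320,375),(226,322)]),('block',.028,[(414,362),(489,370),(482,431),(407,420)]),('nut',.023,[(130,397)])]:
    w=np.array([f(p,z) for p in c]);l=(w-o)@M
    print(n,w.mean(0),l.mean(0),'plate corners',(l*1e3).round(1).tolist())
    if len(c)>1: print(np.linalg.norm(np.diff(w,axis=0),axis=1)); v=l[0]-l[1];print('ang of long',np.degrees(np.arctan2(v[1],v[0])))
print('seat',o+M@[.089,.08])
E
```

```text
[ 0.54416098 -0.01139886] -16.856872109627282
[[ 1.3 -0.5]
 [ 0.2 -0.6]
 [-1.4 -0. ]
 [-2.2  0.3]
 [-0.9 -1.1]
 [ 2.9  1.9]]
shim [0.51867461 0.00871121] [-0.03022283  0.01185539] plate corners [[-12.0, 39.4], [-27.2, -20.1], [-47.9, -15.5], [-33.8, 43.6]]
[0.06143153 0.0211698  0.06069629]
ang of long 75.61675020084314
block [ 0.48068399 -0.08296406] [-0.0399969  -0.08689737] plate corners [[-27.2, -63.8], [-19.9, -105.0], [-53.6, -110.2], [-59.3, -68.7]]
[0.04185833 0.03408716 0.04185082]
ang of long 100.00280342120547
nut [0.48259973 0.09374487] [-0.08940587  0.08277428] plate corners [[-89.4, 82.8]]
seat [0.65253539 0.03935532]
```

Sizes fit the description: 61x21 for the shim and 42x34 for the block. My plan is to push the shim's long side towards the far rail with the two partly open fingertips, squaring it on the way, then push its end to the left rail. First I go above the spot behind it.

```bash
python3 -m inch '[[-0.5,0,0,0,1],[-0.5,0,0,0,1],[-0.5,-0.83,-0.61,0,0],[-0.5,-0.83,-0.61,0,0],[-0.5,-0.83,-0.61,0,0],[-0.5,-0.83,-0.61,0,0],[-0.5,-0.83,-0.61,0,0],[-0.5,-0.83,-0.61,0,0],[-0.5,-0.83,-0.61,0,0],[-0.5,-0.83,-0.61,0,0],[-0.5,-0.83,-0.61,0,0],[-0.5,-0.83,-0.61,0,0],[-0.5,-0.83,-0.61,0,0],[-0.5,-0.83,-0.61,0,0],[-0.5,-0.83,-0.61,0,0],[-0.5,-0.83,-0.61,0,0],[-0.5,-0.83,-0.61,0,0]]'
python3 -m inch '[[-0.5,-0.83,-0.61,0,0],[-0.5,-0.83,-0.61,0,0],[-0.5,-0.83,-0.61,0,0],[-0.5,-0.83,-0.61,0,0],[-0.5,-0.83,-0.61,0,0],[-0.5,-0.83,-0.61,0,0],[-0.5,-0.83,-0.61,0,0],[-0.5,-0.83,-0.61,0,0],[-0.5,-0.83,-0.61,0,0],[-0.5,-0.83,-0.61,0,0],[-0.5,-0.83,-0.61,0,0],[-0.5,-0.83,-0.61,0,0],[-0.5,-0.83,-0.61,0,0],[-0.5,-0.83,-0.61,0,0],[-0.5,-0.83,-0.61,0,0],[-0.5,0,0,0,0],[-0.5,0,0,0,0]]'
```

```text
time: 1.57
ee_pos: [0.3743, 0.3109, 0.2035]
ee_rot: [-180.0, -0.0, 148.8]
wrist_force: [-0.5, 0.3, -0.2]
opening: 0.25
grip_force: 0.0
time: 2.98
ee_pos: [0.4924, 0.0258, 0.2034]
ee_rot: [-180.0, -0.0, 148.7]
wrist_force: [-0.0, -0.3, -0.4]
opening: 0.251
grip_force: 0.0
```

```bash
python3 -m inch '[[-0.5,0,0,0.8,0],[-0.5,0,0,0.8,0],[-0.5,0,0,0.8,0],[-0.5,0,0,0.8,0],[-0.5,0,0,0.8,0],[-0.5,0,0,0.8,0],[-0.5,0,0,0.8,0],[-0.5,0,0,0.8,0],[-0.5,0,0,0.8,0],[-0.5,0,0,0.5,0],[-0.5,0,0,0.5,0],[-0.5,0,0,0,0]]'; python3 - <<'E'
import cv2
from rig import get_image
i=get_image('side')['image'][155:255,180:340];j=get_image('top')['image'][125:270,185:345]
cv2.imwrite('pics/s1.png',cv2.resize(cv2.vconcat([i,j]),None,fx=2.4,fy=2.4,interpolation=cv2.INTER_CUBIC))
E
```

```text
time: 3.98
ee_pos: [0.4914, 0.0269, 0.0382]
ee_rot: [-179.9, -0.1, 148.8]
wrist_force: [-0.4, -0.8, -0.7]
opening: 0.254
grip_force: 0.0
```

View pics/s1.png

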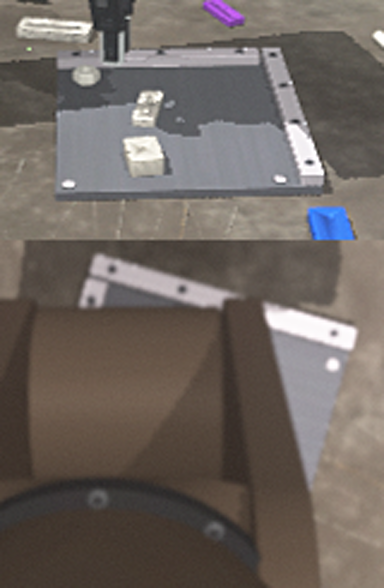

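The side view (crop 116,63) shows the open fingertips behind the shim, clear of the block and the nut. Next I go down, make contact, and push while turning square.

```bash
python3 -m inch '[[-0.5,0,0,0.5,0],[-0.5,0,0,0.5,0],[-0.5,0,0,0.28,0],[-0.5,0,0,0,0],[-0.5,-0.25,0,0,0],[-0.5,-0.25,0,0,0],[-0.5,-0.25,0,0,-0.36],[-0.5,-0.25,0,0,-0.36],[-0.5,-0.25,0,0,-0.36],[-0.5,-0.25,0,0,-0.36],[-0.5,-0.25,0,0,-0.36],[-0.5,-0.25,0,0,-0.36],[-0.5,-0.25,0,0,-0.36],[-0.5,-0.25,0,0,-0.36],[-0.5,-0.25,0,0,-0.36],[-0.5,-0.25,0,0,-0.36],[-0.5,0,0,0,0]]'; python3 - <<'E'
import cv2,numpy as np
from rig import get_image,status
p=np.load('plate.npz');print((np.array(status.read_state()['ee_pos'][:2])-p['o'])@p['M'])
i=get_image('side')['image'][155:255,180:340]
cv2.imwrite('pics/s2.png',cv2.resize(i,None,fx=4,fy=4,interpolation=cv2.INTER_CUBIC))
E
```

```text
time: 5.5
ee_pos: [0.5481, -0.0002, 0.0145]
ee_rot: [180.0, 0.1, 163.3]
wrist_force: [-0.8, 0.6, -0.0]
opening: 0.249
grip_force: 0.0
[0.00051443 0.011884  ]
```

View pics/s2.png

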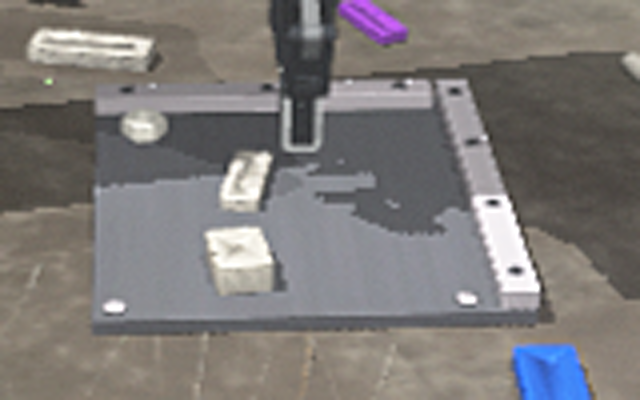

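The side view shows the shim not moved (crop 246,180), with the fingertips at (300,150) already past it. I'll check the geometry with the side camera.

```bash
python3 - <<'E'
from h import *
from rig import get_image
d=get_image('side');p=np.load('plate.npz')
f=lambda q,z:ray(d,cr(q,(180,155),4),z)[:2]
for n,q,z in [('tip',(302,150),.0145),('tip z20',(302,150),.02),('shim',(246,170),.019),('block',(238,243),.028),('nut',(144,120),.023),('inner corner',(432,92),.022),('far-right outer top',(540,292),.022),('near right top',(93,322),.01),('near left out',(95,85),.022),('far left outer',(468,80),.022)]:
    w=f(q,z);print(n,w.round(4),((w-p['o'])@p['M']*1e3).round(1))
E
```

```text
tip [0.5646 0.0322] [ 6.9 47.7]
tip z20 [0.5606 0.0227] [ 5.9 37.4]
shim [0.5203 0.0119] [-29.6  15.4]
block [ 0.481  -0.0805] [-40.4 -84.4]
nut [0.4808 0.0868] [-89.1  75.6]
inner corner [0.6677 0.065 ] [ 96.1 109. ]
far-right outer top [ 0.6191 -0.1735] [ 118.7 -133.4]
near right top [ 0.3911 -0.103 ] [-119.9 -132. ]
near left out [0.4669 0.1459] [-119.6  128.1]
far left outer [0.6975 0.0733] [122.2 125.5]
```

```bash
python3 - <<'E'
from h import *
from rig import get_image,status
import cv2
d=get_image('side')
r=R.from_euler('xyz',d['orientation'],degrees=True).as_matrix()
def proj(X):
    c=r.T@(np.array(X)-d['xyz']);q=d['mtx']@[c[0],-c[1],-c[2]];return (q/q[2])[:2].round(1)
print(proj([.2558,.5971,.2030]),proj([.4914,.0269,.0382]),proj([.5481,-.0002,.0145]))
print('crop seen s1',cr((116,63),(180,155),2.4),'s2',cr((302,150),(180,155),4))
s=status.read_state();print(s['ee_pos'],s['joint_positions'],s['opening'])
a=cv2.resize(cv2.imread('pics/side0.png')[0:70,50:130],None,fx=5,fy=5,interpolation=cv2.INTER_CUBIC)
b=cv2.resize(d['image'][120:215,200:300],None,fx=4,fy=4,interpolation=cv2.INTER_CUBIC)
m=np.zeros((400,810,3),np.uint8);m[:350,:400]=a;m[:380,410:]=b[:,:400]
cv2.imwrite('pics/s3.png',m[:,:800])
E
```

```text
[90.8 69.3] [227.6 189.1] [253.8 199.2]
crop seen s1 [228.04166666666669, 180.95833333333334] s2 [255.125, 192.125]
[5.46312148e-01 3.08660532e-04 1.41528717e-02] [-3.14722121e+00  3.46013893e+01  1.13642799e+02  4.60801074e-04
  3.17475641e+01 -7.62911801e+01] 0.24943971739325355
```

View pics/s3.png

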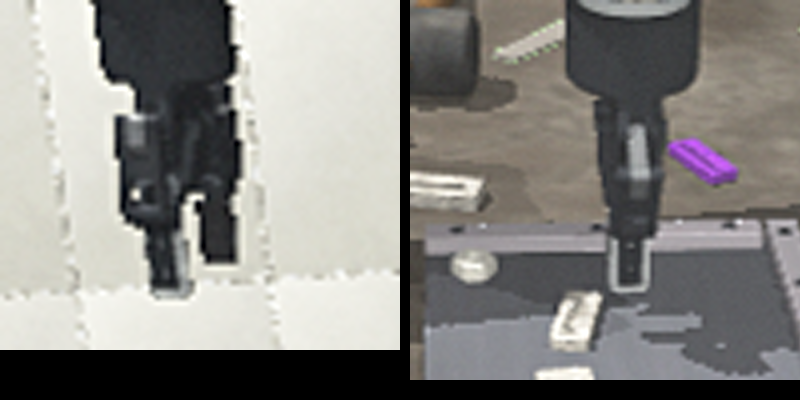

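The fingertip appears at about (254,192) in the full image, where the TCP should project to (254,199). The partly open tips stand clearly higher than the TCP and passed over the shim. I'll raise, go back, shut the fingers and compare again.

```bash
python3 -m inch '[[-1,0,0,-1,0],[-1,0,0,0,0],[-1,0.5,0,0,0.72],[-1,0.5,0,0,0.72],[-1,0.5,0,0,0.72],[-1,0.5,0,0,0.72],[-1,0.5,0,0,0.72],[-1,0.6,0,0,0],[-1,0,0,0,0],[-1,0,0,0,0]]' ; python3 - <<'E'
from h import *
from rig import get_image,status
import cv2
d=get_image('side')
r=R.from_euler('xyz',d['orientation'],degrees=True).as_matrix()
def proj(X):
    c=r.T@(np.array(X)-d['xyz']);q=d['mtx']@[c[0],-c[1],-c[2]];return (q/q[2])[:2].round(1)
s=status.read_state();e=np.array(s['ee_pos']);print(e,proj(e),proj(e-[0,.015,0]),proj(e+[0,0,.02]),s['opening'])
cv2.imwrite('pics/s4.png',cv2.resize(d['image'][130:230,180:320],None,fx=5,fy=5,interpolation=cv2.INTER_CUBIC))
E
```

```text
time: 6.48
ee_pos: [0.4896, 0.0261, 0.0341]
ee_rot: [-180.0, -0.0, 148.9]
wrist_force: [-0.2, 0.5, -0.0]
opening: -0.0
grip_force: 0.0
[0.49030445 0.02585733 0.03413513] [227.3 190.9] [229.4 193.7] [227.3 183.4] -0.0015844447081056708
```

View pics/s4.png

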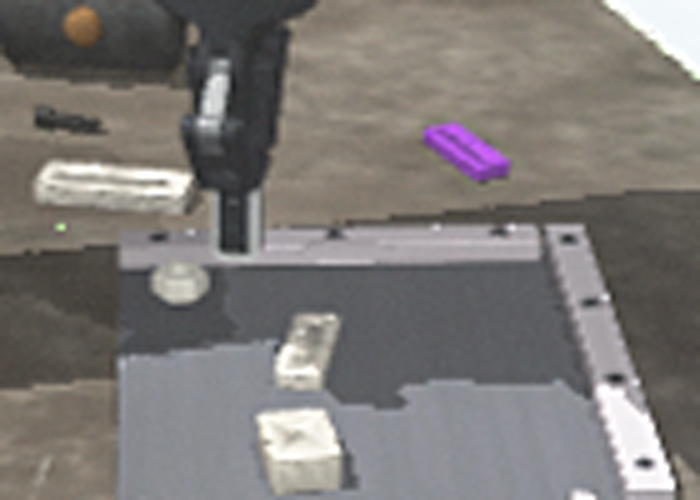

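Tip at crop (238,258), i.e. image (228,181), against a predicted 191–193. The real tips sit about 20–25 mm above the reported TCP, so I'll go down in guarded steps, watching the force.

```bash
python3 -m inch '[[-1,0,0,0.5,0],[-1,0,0,0.5,0],[-1,0,0,0,0]]';python3 -m inch '[[-1,0,0,0.25,0],[-1,0,0,0,0]]'; python3 - <<'E'
from h import *
from rig import get_image,status
import cv2
d=get_image('side')
cv2.imwrite('pics/s5.png',cv2.resize(d['image'][130:230,180:320],None,fx=5,fy=5,interpolation=cv2.INTER_CUBIC))
E
```

```text
time: 6.78
ee_pos: [0.4892, 0.0256, 0.012]
ee_rot: [-179.9, -0.1, 148.8]
wrist_force: [-1.1, -0.7, -0.7]
opening: -0.002
grip_force: 0.0
time: 6.95
ee_pos: [0.4895, 0.0256, 0.008]
ee_rot: [-180.0, -0.1, 148.8]
wrist_force: [-0.4, 0.4, 0.7]
opening: -0.004
grip_force: 0.0
```

View pics/s5.png

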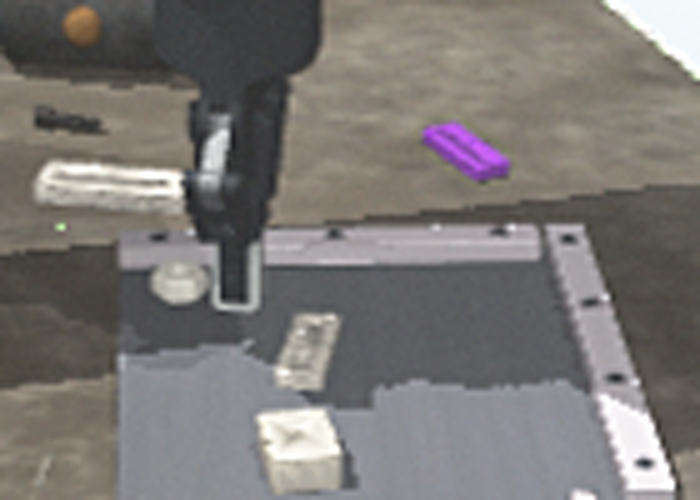

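The reported TCP is at 8 mm, below the plate's top, with no contact, so the offset is confirmed. I keep going down, guarded.

```bash
for k in 1; do :; done; python3 -m inch '[[-1,0,0,0.4,0],[-1,0,0,0,0]]'|grep -E 'pos|wrist'; python3 -m inch '[[-1,0,0,0.2,0],[-1,0,0,0,0]]'|grep -E 'pos|wrist'
```

```text
ee_pos: [0.4897, 0.0257, 0.0001]
wrist_force: [-0.4, -0.1, -0.2]
ee_pos: [0.4897, 0.0258, -0.0035]
wrist_force: [-0.1, 0.4, 0.2]
```

```bash
python3 -m inch '[[-1,0,0,0.1,0],[-1,0,0,0,0]]'|grep -E 'pos|wrist'; python3 -m inch '[[-1,0,0,0.1,0],[-1,0,0,0,0]]'|grep -E 'pos|wrist'
```

```text
ee_pos: [0.4899, 0.0258, -0.0052]
wrist_force: [0.3, 0.5, -0.4]
ee_pos: [0.4899, 0.0258, -0.0072]
wrist_force: [-0.1, 0.3, -0.1]
```

```bash
python3 -m inch '[[-1,0,0,0.1,0],[-1,0,0,0,0]]'|grep -E 'pos|wrist'; python3 -m inch '[[-1,0,0,0.1,0],[-1,0,0,0,0]]'|grep -E 'pos|wrist'
```

```text
ee_pos: [0.4899, 0.0258, -0.0092]
wrist_force: [0.6, -1.0, -0.5]
ee_pos: [0.4899, 0.0258, -0.0112]
wrist_force: [0.2, 0.6, 0.8]
```

```bash
python3 -m inch '[[-1,0,0,0.1,0],[-1,0,0,0,0]]'|grep -E 'pos|wrist'; python3 - <<'E'
from h import *
from rig import get_image,status
import cv2
d=get_image('side')
cv2.imwrite('pics/s6.png',cv2.resize(d['image'][130:230,180:320],None,fx=5,fy=5,interpolation=cv2.INTER_CUBIC))
E
```

```text
ee_pos: [0.4898, 0.0258, -0.0133]
wrist_force: [-0.2, -0.1, 0.4]
```

View pics/s6.png

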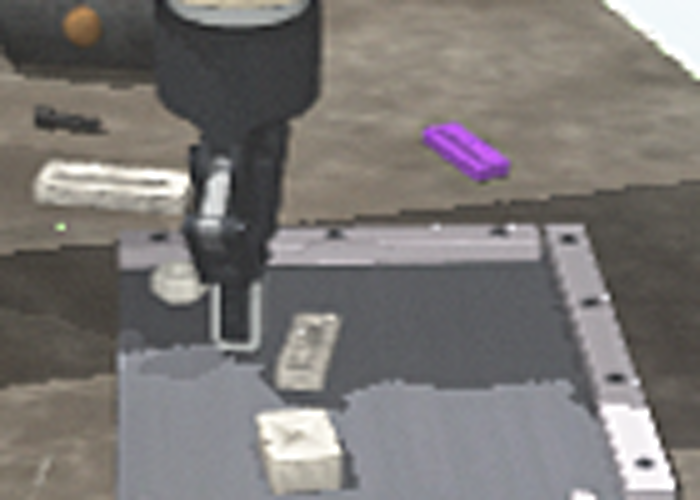

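The tip is at crop (236,350), beside the shim and still a few mm above the plate. I go a little lower.

```bash
python3 -m inch '[[-1,0,0,0.1,0],[-1,0,0,0,0]]'|grep -E 'pos|wrist'; python3 -m inch '[[-1,0,0,0.08,0],[-1,0,0,0,0]]'|grep -E 'pos|wrist'
```

```text
ee_pos: [0.4899, 0.0258, -0.0152]
wrist_force: [0.4, 0.1, 0.2]
ee_pos: [0.4898, 0.0258, -0.0168]
wrist_force: [0.9, -0.2, -0.2]
```

```bash
python3 -m inch '[[-1,0,0,0.06,0],[-1,0,0,0,0]]'|grep -E 'pos|wrist'
```

```text
ee_pos: [0.49, 0.0258, -0.0176]
wrist_force: [-0.8, 0.6, 3.2]
```

```bash
python3 -m inch '[[-1,0,0,0.06,0],[-1,0,0,0,0]]'|grep -E 'pos|wrist'
```

```text
ee_pos: [0.49, 0.0258, -0.0178]
wrist_force: [-6.6, 0.0, 34.9]
```

The tips touch the plate at a reading of -0.0175, so the true tip height is the reading plus 27.5 mm. I raise 4 mm, then push and turn.

```bash
python3 -m inch '[[-1,0,0,-0.2,0],[-1,0,0,0,0],[-1,-0.2,0,0,0],[-1,-0.2,0,0,0],[-1,-0.2,0,0,0],[-1,-0.25,0,0,-0.36],[-1,-0.25,0,0,-0.36],[-1,-0.25,0,0,-0.36],[-1,-0.25,0,0,-0.36],[-1,-0.25,0,0,-0.36],[-1,-0.25,0,0,-0.36],[-1,-0.25,0,0,-0.36],[-1,-0.25,0,0,-0.36],[-1,-0.25,0,0,-0.36],[-1,-0.25,0,0,-0.36],[-1,0,0,0,0]]'; cat > look.py <<'E'
from h import *
from rig import get_image,status
import cv2
d=get_image('side');p=np.load('plate.npz');e=np.array(status.read_state()['ee_pos'])
print('tool plate',((e[:2]-p['o'])@p['M']*1e3).round(1),e[2])
# warp side view to plate frame at z=.019: 2px/mm, columns = -y, rows = -x
r=R.from_euler('xyz',d['orientation'],degrees=True).as_matrix()
def proj(X):
    c=r.T@(np.array(X)-d['xyz']);q=d['mtx']@[c[0],-c[1],-c[2]];return (q/q[2])[:2]
S=np.array([(.1,.11),(.1,-.11),(-.1,-.11),(-.1,.11)])
src=np.float32([proj([*(p['o']+p['M']@s),.019]) for s in S])
dst=np.float32([((.13-s[1])*2000,(.12-s[0])*2000) for s in S])
w=cv2.warpPerspective(d['image'],cv2.getPerspectiveTransform(src,dst),(520,480))
g=w.astype(int);m=((g.min(2)>130)).astype(np.uint8)
n,l,st,c=cv2.connectedComponentsWithStats(m)
for k in range(1,n):
    if 300<st[k,4]<6000:
        rc=cv2.minAreaRect(np.argwhere(l==k)[:,::-1].astype(np.float32))
        print('blob plate xy',(120-rc[0][1]/2).__round__(1),(130-rc[0][0]/2).__round__(1),'size',np.round(np.array(rc[1])/2,1),'ang',round(rc[2],1))
cv2.imwrite('pics/warp.png',w)
E
python3 look.py
```

```text
time: 10.22
ee_pos: [0.5467, -0.0018, -0.0152]
ee_rot: [180.0, 0.0, 163.3]
wrist_force: [0.3, 0.4, -0.4]
opening: 0.0
grip_force: 0.0
tool plate [-1.1  9.9] -0.015267079559570254
blob plate xy 18.2 122.5 size [11.5 15. ] ang 90.0
```

```bash
python3 - <<'E'
import cv2,numpy as np
w=cv2.imread('pics/warp.png')
print([w[int((.12-x)*2000),int((.13-y)*2000)].tolist() for x,y in [(.02,.01),(.02,0.02),(.02,-.01),(-.03,.012),(-.04,-.085),(.05,.01)]])
# warmth (r-b): parts look cream, plate bluish
m=((w[:,:,2].astype(int)-w[:,:,0])>3)&(w.min(2)>70)
n,l,st,c=cv2.connectedComponentsWithStats(m.astype(np.uint8))
for k in range(1,n):
    if 300<st[k,4]<9000:
        rc=cv2.minAreaRect(np.argwhere(l==k)[:,::-1].astype(np.float32))
        print(round(120-rc[0][1]/2,1),round(130-rc[0][0]/2,1),np.round(np.array(rc[1])/2,1),round(rc[2],1),st[k,4])
E
```

```text
[[130, 138, 140], [129, 133, 138], [151, 158, 162], [129, 123, 122], [235, 244, 247], [98, 93, 93]]
22.0 0.8 [75.6 24.1] 1.1 6705
-89.2 77.5 [28.5 49. ] 90.0 4438
```

The shim (x about 22 mm in the plate frame, 1° off square) is moving with the tool. On to the far rail.

```bash
python3 -m inch '[[-1,-0.27,0,0,0],[-1,-0.27,0,0,0],[-1,-0.27,0,0,0],[-1,-0.27,0,0,0],[-1,-0.27,0,0,0],[-1,-0.27,0,0,0],[-1,-0.27,0,0,0],[-1,-0.27,0,0,0],[-1,-0.27,0,0,0],[-1,-0.27,0,0,0],[-1,-0.2,0,0,0],[-1,-0.1,0,0,0],[-1,-0.1,0,0,0],[-1,0,0,0,0]]'; python3 look.py; python3 -m inch '[[-1,-0.08,0,0,0],[-1,0,0,0,0]]'|grep -E 'pos|wrist'
```

```text
time: 11.43
ee_pos: [0.6051, -0.0193, -0.015]
ee_rot: [180.0, 0.0, 163.2]
wrist_force: [0.3, -0.5, 0.6]
opening: 0.0
grip_force: 0.0
tool plate [60.5 10.1] -0.015012694206268697
blob plate xy 90.2 123.0 size [12.5 14. ] ang 90.0
ee_pos: [0.6065, -0.0197, -0.015]
wrist_force: [-0.1, -0.3, -1.2]
```

```bash
python3 -m inch '[[-1,-0.1,0,0,0],[-1,-0.06,0,0,0],[-1,0,0,0,0]]'|grep -E 'pos|wrist'; python3 -m inch '[[-1,-0.06,0,0,0],[-1,0,0,0,0]]'|grep -E 'pos|wrist'
```

```text
ee_pos: [0.6098, -0.0207, -0.015]
wrist_force: [-0.3, 0.7, -0.5]
ee_pos: [0.6107, -0.0209, -0.015]
wrist_force: [-0.6, -0.1, 0.9]
```

```bash
python3 -m inch '[[-1,-0.06,0,0,0],[-1,0,0,0,0]]'|grep -E 'pos|wrist'; python3 -m inch '[[-1,-0.05,0,0,0],[-1,0,0,0,0]]'|grep -E 'pos|wrist'
```

```text
ee_pos: [0.6107, -0.021, -0.0151]
wrist_force: [-4.5, 2.3, 3.1]
ee_pos: [0.6108, -0.0211, -0.0152]
wrist_force: [-9.5, 4.4, 7.3]
```

```bash
python3 -m inch '[[-1,-0.05,0,0,0],[-1,0,0,0,0]]'|grep -E 'pos|wrist';python3 look.py
```

```text
ee_pos: [0.6108, -0.0211, -0.0153]
wrist_force: [-13.5, 6.9, 10.5]
tool plate [66.6 10. ] -0.015312158865825203
blob plate xy 98.0 122.8 size [12.  14.5] ang 90.0
```

The tool stopped at plate x = 66.6 (expected 67) with the force rising, so the shim lies along the far rail. I back off, raise, and go round to its right end.

```bash
python3 -m inch '[[-1,0.25,0,0,0],[-1,0.25,0,0,0],[-1,0,0,-0.7,0],[-1,0,0,-0.7,0],[-1,0,0,-0.6,0],[-1,-0.3,-0.82,0,0],[-1,-0.3,-0.82,0,0],[-1,-0.3,-0.82,0,0],[-1,-0.3,-0.82,0,0],[-1,0,0,0,0],[-1,0,0,0.6,0],[-1,0,0,0.6,0],[-1,0,0,0.4,0],[-1,0,0,0.35,0],[-1,0,0,0,0]]'; python3 look.py; python3 - <<'E'
import cv2,numpy as np
w=cv2.imread('pics/warp.png')
for x in (.089,.085,.093):
    row=[w[int((.12-x)*2000),int((.13-y/1000)*2000)].astype(int).mean().round().astype(int) for y in range(60,-50,-4)];print(list(zip(range(60,-50,-4),map(int,row))))
E
```

```text
time: 13.87
ee_pos: [0.6068, -0.0879, -0.0161]
ee_rot: [-180.0, -0.2, 163.2]
wrist_force: [-1.7, -0.2, -1.4]
opening: -0.001
grip_force: 0.0
tool plate [ 82.6 -55.1] -0.015288208200446317
blob plate xy 115.2 71.5 size [ 9.5 68. ] ang 90.0
[(60, 61), (56, 60), (52, 62), (48, 58), (44, 57), (40, 57), (36, 56), (32, 58), (28, 60), (24, 60), (20, 60), (16, 61), (12, 62), (8, 62), (4, 60), (0, 58), (-4, 56), (-8, 54), (-12, 54), (-16, 56), (-20, 60), (-24, 59), (-28, 59), (-32, 59), (-36, 60), (-40, 58), (-44, 58), (-48, 59)]
[(60, 79), (56, 75), (52, 63), (48, 52), (44, 58), (40, 73), (36, 80), (32, 62), (28, 61), (24, 61), (20, 57), (16, 57), (12, 56), (8, 56), (4, 60), (0, 66), (-4, 66), (-8, 67), (-12, 68), (-16, 65), (-20, 57), (-24, 48), (-28, 54), (-32, 57), (-36, 59), (-40, 60), (-44, 60), (-48, 59)]
[(60, 57), (56, 57), (52, 56), (48, 58), (44, 59), (40, 58), (36, 59), (32, 61), (28, 61), (24, 61), (20, 61), (16, 58), (12, 56), (8, 55), (4, 55), (0, 57), (-4, 62), (-8, 61), (-12, 57), (-16, 57), (-20, 59), (-24, 55), (-28, 57), (-32, 58), (-36, 61), (-40, 65), (-44, 83), (-48, 113)]
```

```bash
python3 -m inch '[[-1,0,0.25,0,0],[-1,0,0.25,0,0],[-1,0,0.25,0,0],[-1,0,0.25,0,0],[-1,0,0.25,0,0],[-1,0,0.25,0,0],[-1,0,0.25,0,0],[-1,0,0.25,0,0],[-1,0,0.25,0,0],[-1,0,0.25,0,0],[-1,0,0.25,0,0],[-1,0,0.25,0,0],[-1,0,0.25,0,0],[-1,0,0.25,0,0],[-1,0,0.25,0,0],[-1,0,0.2,0,0],[-1,0,0,0,0]]'; python3 look.py; python3 -m inch '[[-1,0,0.1,0,0],[-1,0,0.1,0,0],[-1,0,0,0,0]]'|grep -E 'pos|wrist'
```

```text
time: 15.33
ee_pos: [0.6312, -0.0122, -0.014]
ee_rot: [180.0, 0.0, 163.2]
wrist_force: [-0.1, 0.1, 1.1]
opening: 0.003
grip_force: 0.0
tool plate [83.5 24.1] -0.014076142352146812
ee_pos: [0.6321, -0.0091, -0.0141]
wrist_force: [-0.3, 0.4, 0.3]
```

```bash
python3 -m inch '[[-1,0,0.12,0,0],[-1,0,0.12,0,0],[-1,0,0,0,0]]'|grep -E 'pos|wrist'; python3 -m inch '[[-1,0,0.06,0,0],[-1,0,0.06,0,0],[-1,0,0,0,0]]'|grep -E 'pos|wrist'
```

```text
ee_pos: [0.6336, -0.0043, -0.014]
wrist_force: [-0.7, 0.8, -0.1]
ee_pos: [0.6342, -0.0022, -0.014]
wrist_force: [-0.4, -0.3, 0.0]
```

```bash
python3 -m inch '[[-1,0,0.06,0,0],[-1,0,0,0,0]]'|grep -E 'pos|wrist'; python3 -m inch '[[-1,0,0.06,0,0],[-1,0,0,0,0]]'|grep -E 'pos|wrist'
```

```text
ee_pos: [0.6346, -0.0011, -0.014]
wrist_force: [0.0, 0.2, 0.4]
ee_pos: [0.6349, 0.0001, -0.014]
wrist_force: [0.6, -0.5, -0.4]
```

```bash
python3 -m inch '[[-1,0,0.06,0,0],[-1,0,0,0,0]]'|grep -E 'pos|wrist'; python3 -m inch '[[-1,0,0.06,0,0],[-1,0,0,0,0]]'|grep -E 'pos|wrist'
```

```text
ee_pos: [0.6353, 0.0012, -0.014]
wrist_force: [-0.1, -0.5, 0.4]
ee_pos: [0.6357, 0.0024, -0.014]
wrist_force: [-0.5, 0.1, 0.4]
```

```bash
python3 -m inch '[[-1,0,0.06,0,0],[-1,0,0,0,0]]'|grep -E 'pos|wrist'; python3 -m inch '[[-1,0,0.06,0,0],[-1,0,0,0,0]]'|grep -E 'pos|wrist'
```

```text
ee_pos: [0.636, 0.0036, -0.014]
wrist_force: [0.6, -0.1, -0.4]
ee_pos: [0.6362, 0.0045, -0.014]
wrist_force: [-2.0, -1.7, -0.1]
```

Contact at tool y of about 42 mm, which fits a finger half-thickness of about 8 mm and the shim home against the left rail. I retreat and look.

```bash
python3 -m inch '[[-1,0.05,-0.4,0,0],[-1,0,-0.4,0,0],[-1,0,0,-0.8,0],[-1,0,0,-0.8,0],[-1,0,0,-0.8,0],[-1,0,0,-0.8,0],[-1,0,-0.8,-0.5,0],[-1,0,-0.9,-0.5,0],[-1,0,-0.9,0,0],[-1,0,-0.9,0,0],[-1,0,-0.9,0,0],[-1,0,-0.9,0,0],[-1,0,-0.9,0,0],[-1,0,-0.9,0,0],[-1,0,-0.9,0,0],[-1,0,-0.9,0,0],[-1,0,-0.9,0,0],[-1,0,-0.9,0,0],[-1,0,0,0,0]]'; python3 - <<'E'
import cv2
from rig import get_image
i=get_image('side')['image'][155:255,180:340];j=get_image('top')['image'][125:270,185:345]
f=lambda a:cv2.resize(a,None,fx=5,fy=5,interpolation=cv2.INTER_CUBIC)
a=cv2.resize(j,None,fx=4,fy=4,interpolation=cv2.INTER_CUBIC)[:580,:440]; b=cv2.resize(i,None,fx=4,fy=4,interpolation=cv2.INTER_CUBIC)[:,220:580]
import numpy as np
m=np.zeros((580,800,3),np.uint8);m[:,:440]=a;m[:400,440:]=b
cv2.imwrite('pics/f.png',m);cv2.imwrite('pics/topf.png',j)
E
```

```text
time: 18.72
ee_pos: [0.5672, -0.219, 0.0699]
ee_rot: [-180.0, -0.0, 163.1]
wrist_force: [-0.1, 0.3, 0.0]
opening: -0.004
grip_force: 0.0
```

View pics/f.png

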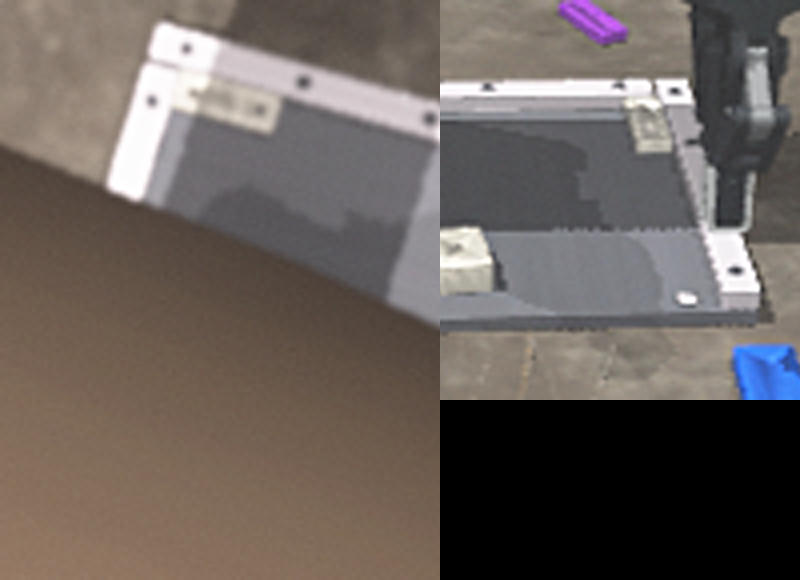

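The shim lies in the corner, square to the rails. In the top crop its corners are near (281,97), (272,133) and (183,71). A numeric check, and a check that the block is unmoved (side crop).

```bash
python3 - <<'E'
from h import *
from rig import get_image
import cv2
d=get_image('top');p=np.load('plate.npz')
for q in [(281,97),(272,133),(183,71)]:
    print(((ray(d,cr(q,(185,125),4),.019)[:2]-p['o'])@p['M']*1e3).round(1))
a=cv2.imread('pics/side0.png');b=get_image('side')['image']
for n,(x,y,X,Y) in dict(block=(228,208,252,232),nut=(206,178,226,194)).items():
    r=cv2.matchTemplate(b[y-6:Y+6,x-6:X+6],a[y:Y,x:X],cv2.TM_CCOEFF_NORMED);print(n,cv2.minMaxLoc(r))
E
```

```text
[99.3 50. ]
[77.7 49. ]
[ 98.4 108.3]
block (-0.09278766065835953, 0.8979215621948242, (0, 0), (6, 6))
nut (-0.05509703978896141, 0.7262058854103088, (0, 7), (6, 8))
```

The edge lies at x = 99 and the right end at y = 49.5 (ideal 100 and 50). The block has not moved, and the nut was never approached.

```bash
python3 -c "
from rig import env
print(env.hand_in())"
```

```text
the job is handed in; nothing more can be done
None
```

The shim was slid, without gripping or lifting, into the corner: flat, square and within about 1 mm of both rails by my measurement. The block has not moved. The nut check was less clear (its image match was about 2 px off, probably shadow), but the tool never came near it, and the job is handed in.

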